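# Hang the rubber stamps on the rack by size

### The job

Hang the four blue-knobbed rubber stamps by their knobs on the stamp rack, one in each slot, in order of size: the largest in the slot at the red ink pad's end, down to the smallest at the blue ink pad's end. Leave the ink bottle and the hand bell standing where they are.

Things in the scene. Friction and masses are not known exactly. Their poses are not given: they have to be found in the camera images.
- stamp_small: smallest of four upright rubber stamps with blue knobs; pale wooden base 28 x 42 mm (own x, y), 45 g. Origin: centre of underside, z up the handle. Heights in mm: base 0-17, brass collar (radius 11) to 25, steel neck 8 mm thick 25-52, round knob 35 mm wide 52-82 (flat underside, side upright 55-73). Hung, the knob's underside rests on the rail.
- stamp_medium: second smallest of four upright rubber stamps with blue knobs; pale wooden base 34 x 54 mm (own x, y), 60 g. Origin: centre of underside, z up the handle. Heights in mm: base 0-17, brass collar (radius 11) to 25, steel neck 8 mm thick 25-52, round knob 35 mm wide 52-82 (flat underside, side upright 55-73). Hung, the knob's underside rests on the rail.
- stamp_large: second largest of four upright rubber stamps with blue knobs; pale wooden base 40 x 66 mm (own x, y), 80 g. Origin: centre of underside, z up the handle. Heights in mm: base 0-17, brass collar (radius 11) to 25, steel neck 8 mm thick 25-52, round knob 35 mm wide 52-82 (flat underside, side upright 55-73). Hung, the knob's underside rests on the rail.
- stamp_largest: largest of four upright rubber stamps with blue knobs; pale wooden base 48 x 80 mm (own x, y), 110 g. Origin: centre of underside, z up the handle. Heights in mm: base 0-17, brass collar (radius 11) to 25, steel neck 8 mm thick 25-52, round knob 35 mm wide 52-82 (flat underside, side upright 55-73). Hung, the knob's underside rests on the rail.
- stamp_rack: fixed rack; origin centre, on the desk; x away from robot, y left (yaw within 0.2). Steel rail 380 mm along y, x -28 to 28, z 82-90, on end cheeks; foot board top z 12; open above. 4 slots open at the front (-x), centred y -129, -43, 43, 129: 20 mm wide, mouth rounded to 44, closed at x 16. Neck goes in from the front, knob above the rail, base below; then lower it.
- red_pad: open ink pad with a red felt in a black tray, 92 x 62 x 15 mm, fixed to the desk just beyond one end of the rack (which end varies; the other pad lies at the other end). Origin: centre of the underside.
- blue_pad: open ink pad with a blue felt in a black tray, 92 x 62 x 15 mm, fixed to the desk just beyond one end of the rack (which end varies; the other pad lies at the other end). Origin: centre of the underside.
- ink_bottle: square dark-blue ink bottle with a black cap, 52 x 52 x 62 mm, loose, standing in the row of stamps; to be left alone. Origin: centre of the underside.
- brass_bell: brass hand bell, 62 mm in diameter, 89 mm high, loose, standing nearer the robot than the stamps; to be left alone. Origin: centre of the underside.
Not all that is in view belongs to the job. What is shaped like the stamp_medium but pink is not meant.

How it is judged:
At the end, for the whole second after the job is handed in: Each stamp hangs in its slot, largest at the red pad's end to smallest at the blue pad's: within 10 mm of the slot's centre line, x -12 to +18 mm in the rack's frame, underside 33 to 43 mm above the desk (knob on the rail), upright within 0.15 rad, at rest, released (((y of red_pad in the frame of stamp_rack above 0 m and y of stamp_largest in the frame of stamp_rack between 0.119 and 0.139 m and y of stamp_large in the frame of stamp_rack between 0.033 and 0.053 m and y of stamp_medium in the frame of stamp_rack between -0.053 and -0.033 m and y of stamp_small in the frame of stamp_rack between -0.139 and -0.119 m) or (y of red_pad in the frame of stamp_rack below 0 m and y of stamp_largest in the frame of stamp_rack between -0.139 and -0.119 m and y of stamp_large in the frame of stamp_rack between -0.053 and -0.033 m and y of stamp_medium in the frame of stamp_rack between 0.033 and 0.053 m and y of stamp_small in the frame of stamp_rack between 0.119 and 0.139 m)) and x of stamp_largest in the frame of stamp_rack between -0.012 and 0.018 m and z of stamp_largest in the frame of stamp_rack between 0.033 and 0.043 m and angle between each of stamp_largest, stamp_large, stamp_medium, stamp_small's own z axis and vertical below 0.15 rad and linear speed of each of stamp_largest, stamp_large, stamp_medium, stamp_small below 0.02 m/s and x of stamp_large in the frame of stamp_rack between -0.012 and 0.018 m and z of stamp_large in the frame of stamp_rack between 0.033 and 0.043 m and x of stamp_medium in the frame of stamp_rack between -0.012 and 0.018 m and z of stamp_medium in the frame of stamp_rack between 0.033 and 0.043 m and x of stamp_small in the frame of stamp_rack between -0.012 and 0.018 m and z of stamp_small in the frame of stamp_rack between 0.033 and 0.043 m); the robot touches nothing.
It fails at once if the ink bottle is pushed more than 30 mm from its place or tipped over (distance of ink_bottle from where it was at the start of the episode above 0.03 m or angle between ink_bottle's own z axis and vertical above 0.5 rad).
It fails at once if the hand bell is pushed more than 30 mm from its place or tipped over (distance of brass_bell from where it was at the start of the episode above 0.03 m or angle between brass_bell's own z axis and vertical above 0.5 rad).
It also fails if it takes over 99 s, if anything falls off the work surface, if the arm or the gripper's body presses on something with over 40 N, if the wrist force passes 120 N, or if a joint passes its speed limit or range.

### The arm

A 6-joint arm with a two-finger parallel gripper is mounted at the origin on the work surface; the furniture and walls round the work are solid. World frame = base frame: x ahead of the robot, y to its left, z up, the work surface at z = 0. Lengths are in m, angles in rad, forces in N, time in s.
With the tool pointing down it reaches from about 0.275 to 1 m from the base axis. Payload 8.4 kg.
Tool frame: the origin (TCP) lies midway between the tips of the shut fingers; the grasp point (between the pads) lies 19 mm behind it; z points along the fingers, y is the line along which they close (so a half turn about z gives the same grasp; the last joint's range is limited). The gripper opens to 85 mm and grips with 20 to 120 N. Pads are 22 mm wide; open, the fingers measure 114 mm over their backs; the gripper's body (76 mm by 85 mm) begins 54 mm behind the grasp point. The pads swing forward as they close: fully open they stand 13 mm farther back than shut.
Start: joints at [-1.148, 0.353, 1.633, -0, 1.155, -0.002], TCP at [0.258, -0.569, 0.231] pointing down, gripper open.
Joint ranges: [-2.63, 2.63], [-0.92, 2.1], [0.06, 2.66], [-1.3, 4.44], [0, 2.69], [-3.02, 3.02]. Speed limits (rad/s): [2.22, 2.22, 2.79, 3.14, 3.14, 3.14].

### API

Orientations are given as a 3x3 rotation matrix whose columns are the frame's x, y, z axes.
In Python, from cell import * gives the robot as it stands.
- The arm moves only by the tool apply_moves, never from a script. Its argument "deltas" is a list of rows, each an object with "dp": the shift along the tool's x, y, z scaled (see below), a list of three; "turn": the turn, a rotation vector about the tool's x, y, z scaled (see below), a list of three; "grip": the closure, from 0 (fully open) to 1 (shut). In form: [{"dp": [x, y, z], "turn": [wx, wy, wz], "grip": grip}, ...]. A call has 1 to 8 rows; each row shifts and turns the commanded pose from where the row before left it, along the tool's axes as they then stand; what a row does not reach is not made up. The controller multiplies each number of a shift by 3 cm and each number of a turn by pi/4 rad. A row lasts 1/12 s, in which the tool goes at most 41.7 mm and 7.16 degrees, less where a joint would pass 70% of its speed; a pose out of reach is approached as far as the arm can. A call with a number of a shift or a turn outside -1 to 1 is refused whole. A call with a gripper value outside its range is refused whole. The fingers move at their own pace and stop on an object; "force" is the grip in N (left out, the last holds). Time passes only in rows, so rows that do not move let the fingers close. It gives the time, the measured TCP pose, the force, the opening and the grip force at its end, in the units of the state.
- get_state(): the state, without advancing time (a new reading comes with each control period).
- snapshot(name): name is "scene" or "top" or "wrist"; returns a dict with "frame" (400x640x3 uint8, blue, green, red), "intrinsics" (3x3 intrinsics, pixels), "world_from_camera" (4x4, takes a point from camera to world coordinates). Camera axes: x right, y up, looking along -z (the intrinsics and any distortion apply to the point x, -y, -z); pixel columns grow to the right and rows downward; lengths in m; the calibration is good to about 2 mm. A picture is of the moment at which its call begins. There is no depth.
- hand_in(): hands the job in; it is judged then, once.
Trained networks look in the newest picture that a camera, given by its name, has taken for a name from the list of things; names that differ only in an ending like _2 or _b are one class to them, and where a whole thing is asked for, a point or a joint stands for the part that bears it (a point fixed in the world has none). Each returns a list of dicts, best first, with "score" (0 to 1); they miss things now and then, are a little off and sometimes report something else, mostly with a low value. They report only what shows in the picture. A call takes as long as a camera call. They do not tell look-alikes from the thing itself.
- cut_out(query, camera): "mask" (400x640 bool, what is visible of it) and "bbox" ([left, top, width, height] in pixels, round what is visible of it).
- tip_of(query, camera): "xy" ([column, row] in pixels: a listed point, or the origin of a listed thing).
The state is a dict: "clock": time; "joint_positions": joint angles; "dq": joint speeds; "tau": joint torques, N m; "tool_pos": TCP position; "orientation": TCP orientation; "force": force on the tool from outside, world axes, zero at the start; "torque": the same for the moment, N m; "finger_gap": opening from 0.0 (shut) to 1.0 (fully open); "grasp_force": force on a finger pad.
Only numpy, scipy, OpenCV 4.12 (cv2) and the standard library are available. Lean on these libraries where they do the work, as an engineer would, in place of code of your own. Each camera call takes 0.05 s, during which the arm holds its last target. There are 200 camera calls.

## Working session

There is one attempt and no reset: what is moved stays moved. The work goes in short steps, Python scripts to look and compute and a tool call to move; the robot and the scene stay as the last step left them, time stands still between calls to the robot, and variables do not carry over. Pictures are saved under pics/ and viewed, at most 14 in all, crops included, and the job is handed in when it is done.

Besides the shell and the picture viewer there is one more tool, called after "Call:" by a JSON object that holds its "method" and its "body". apply_moves: Moves the arm, as the interface text tells. Its arguments: {"type":"object","properties":{"deltas":{"type":"array","items":{"type":"object","properties":{"dp":{"type":"array","items":{"type":"number"}},"turn":{"type":"array","items":{"type":"number"}},"grip":{"type":"number"}}}},"force":{"type":"number"}},"required":["deltas"]}

```bash
mkdir -p pics; ls; cat > h.py <<'E'
from cell import *
import numpy as np, cv2
def ray(s,uv):
    K=np.array(s["intrinsics"]);T=np.array(s["world_from_camera"])
    d=np.linalg.inv(K)@np.array([uv[0],uv[1],1.0]); d=np.array([d[0],-d[1],-d[2]])
    return T[:3,3],T[:3,:3]@d
def at_z(s,uv,z):
    o,d=ray(s,uv); return o+d*(z-o[2])/d[2]
def proj(s,P):
    K=np.array(s["intrinsics"]);T=np.array(s["world_from_camera"])
    p=T[:3,:3].T@(np.array(P)-T[:3,3]); p=np.array([p[0],-p[1],-p[2]]); q=K@p; return q[:2]/q[2]
E
python3 - <<'E'
from h import *
for c in ["scene","top"]:
    s=snapshot(c); cv2.imwrite(f"pics/{c}0.png",s["frame"]); print(c,np.round(s["world_from_camera"],3).tolist(),s["intrinsics"])
    for q in ["stamp_small","stamp_medium","stamp_large","stamp_largest","stamp_rack","red_pad","blue_pad","ink_bottle","brass_bell"]:
        for r in cut_out(q,c)[:3]: print(q,"cut",round(r["score"],2),r["bbox"])
        for r in tip_of(q,c)[:3]: print(q,"tip",round(r["score"],2),np.round(r["xy"],1),np.round(at_z(s,r["xy"],0),3))
print(get_state())
E
```

```text
pics
scene [[0.556, 0.414, -0.721, -0.293], [-0.831, 0.273, -0.484, -0.6], [-0.003, 0.868, 0.496, 0.58], [0.0, 0.0, 0.0, 1.0]] [[406.14358854   0.         321.24861637]
 [  0.         406.14358854 198.34886603]
 [  0.           0.           1.        ]]
stamp_small cut 0.65 [319.0, 191.2, 20.7, 35.1]
stamp_small cut 0.26 [413.0, 207.7, 40.2, 23.8]
stamp_small tip 0.81 [328.4 223.7] [ 0.45  -0.123  0.   ]
stamp_medium cut 0.67 [279.5, 185.6, 20.4, 31.4]
stamp_medium cut 0.57 [265.6, 162.9, 22.5, 28.5]
stamp_medium tip 0.85 [290.1 214.9] [ 0.429 -0.014  0.   ]
stamp_large cut 0.77 [393.9, 221.5, 29.4, 37.3]
stamp_large tip 0.8 [405.4 252.7] [ 0.446 -0.339  0.   ]
stamp_largest cut 0.9 [343.4, 211.6, 33.1, 39.5]
stamp_largest tip 0.74 [359.6 240.2] [ 0.43  -0.226  0.   ]
stamp_largest tip 0.47 [404.8 251.7] [ 0.448 -0.337  0.   ]
stamp_rack cut 0.72 [308.1, 148.8, 118.7, 72.0]
stamp_rack tip 0.63 [358.8 194.5] [ 0.629 -0.113  0.   ]
red_pad cut 0.85 [414.8, 209.6, 37.4, 22.3]
red_pad tip 0.79 [430.7 222.4] [ 0.602 -0.342  0.   ]
blue_pad cut 0.54 [287.7, 161.6, 19.1, 18.1]
blue_pad tip 
[... 1903 characters left out ...]
71e-06,
        1.15522204e+00, -2.40521024e-03]), 'dq': array([ 0.00070727, -0.00202389, -0.00134917,  0.00113308,  0.0017862 ,
        0.00057059]), 'tau': array([ 3.96942662e-03, -6.05148339e+01, -3.42429864e+01,  2.83381996e-04,
        1.03130162e-03,  2.78862650e-06]), 'tool_pos': array([ 0.25758499, -0.56942715,  0.23127633]), 'orientation': array([[ 9.11115764e-01,  4.12150537e-01, -1.41452326e-05],
       [ 4.12150537e-01, -9.11115763e-01,  4.42411414e-05],
       [ 5.34606579e-06, -4.61387665e-05, -9.99999999e-01]]), 'force': array([ 0.88865168, -0.73171583,  0.16658821]), 'torque': array([-0.02579363,  0.0216943 , -0.00362048]), 'grasp_force': 0.0, 'finger_gap': 0.999754241266094}
```

```bash
python3 - <<'E'
import cv2
a=cv2.imread("pics/top0.png")[100:300,200:466]; cv2.imwrite("pics/top0c.png",cv2.resize(a,(798,600),interpolation=cv2.INTER_CUBIC))
a=cv2.imread("pics/scene0.png")[130:290,230:470]; cv2.imwrite("pics/scene0c.png",cv2.resize(a,(800,533),interpolation=cv2.INTER_CUBIC))
E
```

```text
(no output)
```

View pics/top0c.png

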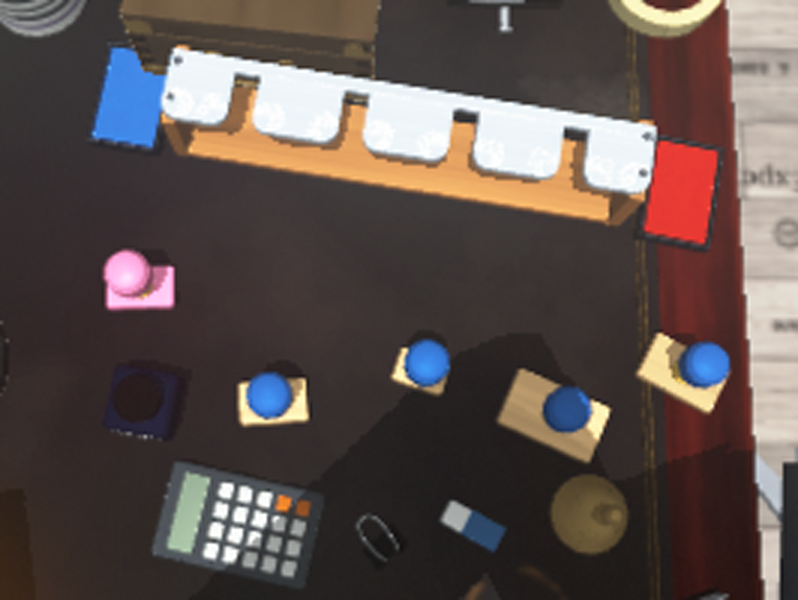

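View pics/scene0c.png

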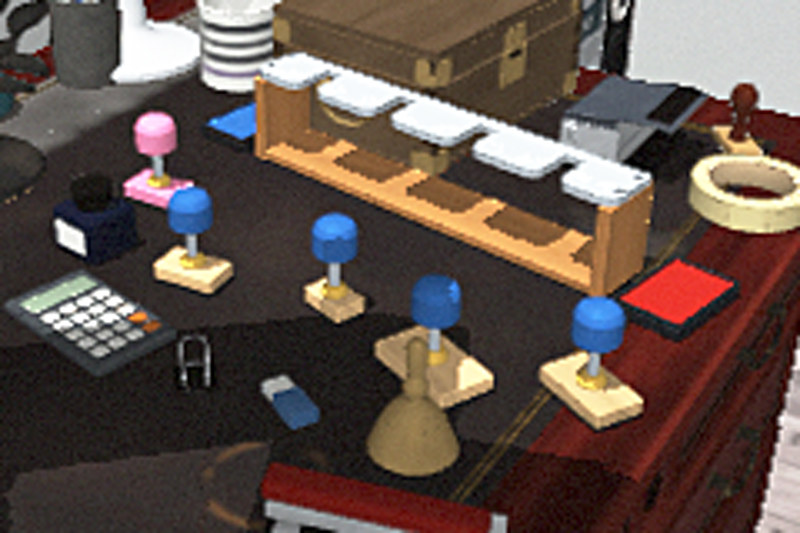

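The top crop shows the medium stamp at (270,395), the small at (428,362), the largest at (567,410) and the large at (705,363). The pink one at (128,272) is the decoy. The red pad is at the −y end, so the largest goes at rack y = −129. Base sizes match the network labels. Next I'll get precise poses.

```bash
cat > meas.py <<'E'
from h import *
from scipy.optimize import least_squares, minimize
S={c:snapshot(c) for c in ["scene","top"]}
def tri(uvs):
    A=np.zeros((3,3));b=np.zeros(3)
    for c,uv in uvs.items():
        o,d=ray(S[c],uv); d=d/np.linalg.norm(d); M=np.eye(3)-np.outer(d,d); A+=M;b+=M@o
    return np.linalg.solve(A,b)
rough={"small":(.45,-.123),"medium":(.43,-.008),"large":(.451,-.34),"largest":(.429,-.227)}
dims={"small":(28,42),"medium":(34,54),"large":(40,66),"largest":(48,80)}
hsv={c:cv2.cvtColor(S[c]["frame"],cv2.COLOR_BGR2HSV) for c in S}
for n,(x,y) in rough.items():
    uv={}
    for c in S:
        m=cv2.inRange(hsv[c],(100,110,50),(118,255,255)); p=proj(S[c],(x,y,.067))
        k,l,st,ce=cv2.connectedComponentsWithStats(m)
        i=min((j for j in range(1,k) if st[j,4]>60),key=lambda j:np.hypot(*(ce[j]-p))); uv[c]=ce[i]
    P=tri(uv)
    err=[np.round(proj(S[c],P)-uv[c],1).tolist() for c in S]
    # base yaw from top view
    h=hsv["top"]; q=proj(S["top"],(P[0],P[1],.01))
    m=cv2.inRange(h,(8,40,50),(32,255,255)); m2=np.zeros_like(m); cv2.circle(m2,tuple(int(v) for v in q),26,255,-1)
    m&=m2
    best=None
    a,b=np.array(dims[n])/2000
    for yaw in np.arange(-1.57,1.57,.03):
        R=np.array([[np.cos(yaw),-np.sin(yaw)],[np.sin(yaw),np.cos(yaw)]]); g=np.zeros_like(m); pts=[]
        for z in (0,.017):
            for sx,sy in ((1,1),(1,-1),(-1,-1),(-1,1)):
                pts.append(proj(S["top"],[*(R@[sx*a,sy*b]+P[:2]),z]))
        hull=cv2.convexHull(np.float32(pts)); g=np.zeros_like(m); cv2.fillConvexPoly(g,np.int32(hull*16),255,shift=4)
        kb=np.hypot(*(np.indices(m.shape)[::-1].transpose(1,2,0)-uv["top"]).transpose(2,0,1))<8
        sc=np.sum((g!=m)&~kb)
        if best is None or sc<best[0]: best=(sc,yaw)
    print(n,np.round(P,4),"err",err,"yaw",best)
# rack
masks={c:cv2.inRange(hsv[c],(0,0,120),(180,70,255)) for c in S}
def outline():
    p=[(28,190),(28,-190)]
    for y in (-129,-43,43,129):
        p+= [(-28,y-22),(-16,y-10),(16,y-10),(16,y+10),(-16,y+10),(-28,y+22)]
    p=[(28,-190)]+[(-28,-190)]+p[2:]+[(-28,190),(28,190)]
    return np.array(p)/1000
O=outline()
def cost(v,det=False):
    x,y,t=v;R=np.array([[np.cos(t),-np.sin(t)],[np.sin(t),np.cos(t)]]);s=[]
    for c in S:
        pts=np.array([proj(S[c],[*(R@o+[x,y]),.09]) for o in O]); g=np.zeros((400,640),np.uint8)
        cv2.fillPoly(g,[np.int32(np.round(pts*16))],255,cv2.LINE_AA,4)
        roi=np.zeros_like(g); cv2.fillPoly(roi,[np.int32(np.round(pts))],255); roi=cv2.dilate(roi,np.ones((9,9)))>0
        s.append(np.abs(g.astype(float)-masks[c])[roi].sum()/255)
    return s if det else sum(s)
best=min((minimize(cost,v,method="Nelder-Mead",options=dict(initial_simplex=np.array(v)+np.array([[0,0,0],[.01,0,0],[0,.01,0],[0,0,.05]]))) for v in [(.645,-.11,-.167),(.655,-.11,-.14),(.65,-.12,-.18)]),key=lambda r:r.fun)
x,y,t=best.x; print("rack",np.round(best.x,4),cost(best.x,True))
R=np.array([[np.cos(t),-np.sin(t)],[np.sin(t),np.cos(t)]])
for yy in (-.129,-.043,.043,.129): print(yy,np.round(R@[0,yy]+[x,y],4),"front",np.round(R@[-.1,yy]+[x,y],4))
for c in S:
    f=S[c]["frame"].copy(); pts=np.array([proj(S[c],[*(R@o+[x,y]),.09]) for o in O]);
    f=cv2.resize(f[100:230,225:460],None,fx=3.4,fy=3.4,interpolation=cv2.INTER_CUBIC)
    cv2.polylines(f,[np.int32((pts+.5-[225,100])*3.4)],True,(0,0,255),1); cv2.imwrite(f"pics/rack_{c}.png",f[:, :799])
E
python3 meas.py; python3 -c "
import cv2,numpy as np
a=[cv2.imread(f'pics/rack_{c}.png') for c in ('top','scene')]; a=np.vstack(a); cv2.imwrite('pics/rack.png',cv2.resize(a,None,fx=.67,fy=.67))"
```

```text
small [ 0.4578 -0.1234  0.0644] err [[0.4, -0.1], [-0.4, 0.3]] yaw (np.int64(84), np.float64(-0.30999999999999894))
medium [ 0.4329 -0.0042  0.0631] err [[0.3, -0.0], [-0.3, 0.2]] yaw (np.int64(30), np.float64(0.05000000000000138))
large [ 0.4581 -0.3365  0.0641] err [[0.2, -0.1], [-0.2, 0.1]] yaw (np.int64(207), np.float64(-0.4599999999999991))
largest [ 0.4231 -0.2297  0.0634] err [[0.3, -0.1], [-0.3, 0.2]] yaw (np.int64(110), np.float64(-0.42999999999999905))
rack [ 0.6406 -0.1087 -0.1537] [np.float64(467.1294117647059), np.float64(248.18039215686275)]
-0.129 [ 0.6209 -0.2362] front [ 0.522  -0.2209]
-0.043 [ 0.634  -0.1512] front [ 0.5352 -0.1359]
0.043 [ 0.6472 -0.0662] front [ 0.5484 -0.0509]
0.129 [0.6604 0.0187] front [0.5615 0.0341]
```

View pics/rack.png

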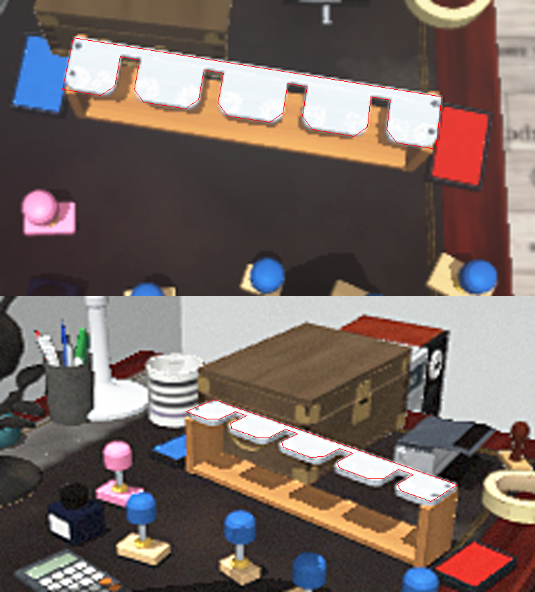

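```bash
cat > plan.py <<'E'
import sys
from h import *
# usage: plan.py x y z yaw n : totals & per-row after turning first
st=get_state(); p=np.array(st["tool_pos"]);R=np.array(st["orientation"]); a=np.arctan2(R[1,0],R[0,0])
print("t",round(st["clock"],2),"pos",np.round(p,4),"yaw",round(a,4),"tilt",np.round(R[:2,2],4),"gap",round(st["finger_gap"],3),"gf",round(st["grasp_force"],1),"F",np.round(st["force"],1))
v=[float(s) for s in sys.argv[1:]]
if v:
    yaw=v[3]; tt=-(yaw-a)/(np.pi/4)
    d=np.array(v[:3])-p
    T=lambda y:np.array([[np.cos(y),np.sin(y),0],[np.sin(y),-np.cos(y),0],[0,0,-1]])
    print("turn total",round(tt,3),"rows>=",round(abs(tt)/.159,1))
    print("dp total before turn",np.round(T(a).T@d/.03,3),"after turn",np.round(T(yaw).T@d/.03,3))
E
python3 plan.py 0.423 -0.230 0.13 -0.43
python3 - <<'E'
exec(open('meas.py').read().split("rough=")[0])
print(tri({"top":(325,115),"scene":(360.5,148.6)}),tri({"top":(241.7,104),"scene":(312.5,133.6)}))
E
```

```text
t 2.0 pos [ 0.2576 -0.5695  0.2313] yaw 0.4248 tilt [-0. -0.] gap 1.0 gf 0.0 F [0.2 0.1 0.2]
turn total 1.088 rows>= 6.8
dp total before turn [ 9.687 -8.037  3.376] after turn [  0.295 -12.584   3.376]
[ 0.68958373 -0.08168766  0.11679918] [0.71364164 0.10650877 0.1163406 ]
```

Call:
{"method": "apply_moves", "body": {"deltas": [{"dp": [0, 0, 0], "turn": [0, 0, 0.136], "grip": 0}, {"dp": [0, 0, 0], "turn": [0, 0, 0.136], "grip": 0}, {"dp": [0, 0, 0], "turn": [0, 0, 0.136], "grip": 0}, {"dp": [0, 0, 0], "turn": [0, 0, 0.136], "grip": 0}, {"dp": [0, 0, 0], "turn": [0, 0, 0.136], "grip": 0}, {"dp": [0, 0, 0], "turn": [0, 0, 0.136], "grip": 0}, {"dp": [0, 0, 0], "turn": [0, 0, 0.136], "grip": 0}, {"dp": [0, 0, 0], "turn": [0, 0, 0.136], "grip": 0}]}}

```text
clock: 2.77
tool_pos: [0.2576, -0.5695, 0.2313]
orientation: [[0.907, -0.421, 0.0], [-0.421, -0.907, -0.0], [0.0, 0.0, -1.0]]
force: [0.1, 0.8, -0.5]
finger_gap: 1.003
grasp_force: 0.0
```

Call:
{"method": "apply_moves", "body": {"deltas": [{"dp": [0, -1, 0.2], "turn": [0, 0, 0], "grip": 0}, {"dp": [0, -1, 0.2], "turn": [0, 0, 0], "grip": 0}, {"dp": [0, -1, 0.2], "turn": [0, 0, 0], "grip": 0}, {"dp": [0, -1, 0.2], "turn": [0, 0, 0], "grip": 0}, {"dp": [0, -1, 0.2], "turn": [0, 0, 0], "grip": 0}, {"dp": [0, -1, 0.2], "turn": [0, 0, 0], "grip": 0}, {"dp": [0, -1, 0.2], "turn": [0, 0, 0], "grip": 0}, {"dp": [0, -1, 0.2], "turn": [0, 0, 0], "grip": 0}]}}

```text
clock: 3.43
tool_pos: [0.358, -0.35, 0.1832]
orientation: [[0.909, -0.417, 0.0], [-0.417, -0.909, -0.0], [0.0, 0.0, -1.0]]
force: [0.1, -0.6, 0.2]
finger_gap: 0.999
grasp_force: 0.0
```

```bash
python3 plan.py 0.423 -0.230 0.13 -0.43
```

```text
t 3.43 pos [ 0.358  -0.35    0.1832] yaw -0.4299 tilt [ 0.0003 -0.0003] gap 0.999 gf 0.0 F [ 0.1 -0.6  0.2]
turn total 0.0 rows>= 0.0
dp total before turn [ 0.303 -4.539  1.773] after turn [ 0.303 -4.539  1.773]
```

Call:
{"method": "apply_moves", "body": {"deltas": [{"dp": [0.06, -0.9, 0.35], "turn": [0, 0, 0], "grip": 0}, {"dp": [0.06, -0.9, 0.35], "turn": [0, 0, 0], "grip": 0}, {"dp": [0.06, -0.9, 0.35], "turn": [0, 0, 0], "grip": 0}, {"dp": [0.06, -0.9, 0.35], "turn": [0, 0, 0], "grip": 0}, {"dp": [0.06, -0.94, 0.37], "turn": [0, 0, 0], "grip": 0}, {"dp": [0, 0, 0], "turn": [0, 0, 0], "grip": 0}]}}

```text
clock: 3.93
tool_pos: [0.423, -0.2275, 0.1286]
orientation: [[0.91, -0.415, -0.002], [-0.415, -0.91, 0.002], [-0.002, -0.001, -1.0]]
force: [-1.1, 0.1, 0.1]
finger_gap: 1.0
grasp_force: 0.0
```

```bash
python3 plan.py 0.423 -0.230 0.053 -0.43
python3 - <<'E'
from h import *
s=snapshot("wrist"); f=s["frame"].copy(); u=proj(s,(.4231,-.2297,.082)); print(u)
cv2.circle(f,tuple(int(v) for v in u),4,(0,0,255),1)
cv2.imwrite("pics/w1.png",f)
E
```

```text
t 3.93 pos [ 0.423  -0.2275  0.1286] yaw -0.4277 tilt [-0.0017  0.0022] gap 1.0 gf 0.0 F [-1.1  0.1  0.1]
turn total 0.003 rows>= 0.0
dp total before turn [0.034 0.075 2.519] after turn [0.034 0.075 2.519]
[319.38201207 223.26106945]
```

View pics/w1.png

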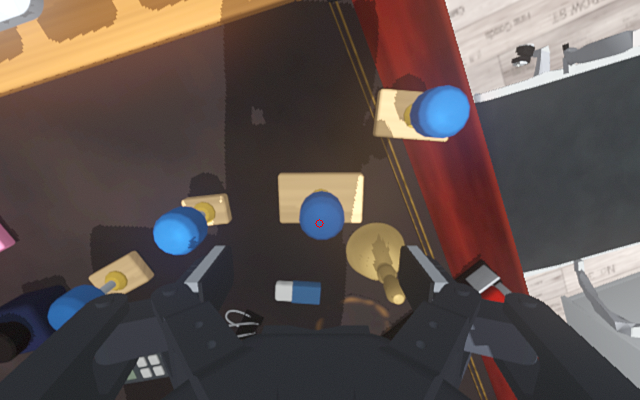

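The wrist view confirms the largest knob at (321,215), with its base square to the tool and the bell at (375,250) clear of the finger path. Descending and gripping.

Call:
{"method": "apply_moves", "body": {"deltas": [{"dp": [0.03, 0.07, 0.7], "turn": [0, 0, 0], "grip": 0}, {"dp": [0, 0, 0.7], "turn": [0, 0, 0], "grip": 0}, {"dp": [0, 0, 0.7], "turn": [0, 0, 0], "grip": 0}, {"dp": [0, 0, 0.42], "turn": [0, 0, 0], "grip": 0}, {"dp": [0, 0, 0], "turn": [0, 0, 0], "grip": 1}, {"dp": [0, 0, 0], "turn": [0, 0, 0], "grip": 1}, {"dp": [0, 0, 0], "turn": [0, 0, 0], "grip": 1}, {"dp": [0, 0, 0], "turn": [0, 0, 0], "grip": 1}], "force": 40}}

```text
clock: 4.65
tool_pos: [0.4231, -0.2342, 0.0557]
orientation: [[0.909, -0.417, 0.002], [-0.417, -0.909, -0.001], [0.002, 0.0, -1.0]]
force: [0.6, 1.2, 1.4]
finger_gap: 0.458
grasp_force: 1.0
```

Call:
{"method": "apply_moves", "body": {"deltas": [{"dp": [0, 0, 0], "turn": [0, 0, 0], "grip": 1}, {"dp": [0, 0, 0], "turn": [0, 0, 0], "grip": 1}, {"dp": [0, 0, 0], "turn": [0, 0, 0], "grip": 1}]}}

```text
clock: 4.9
tool_pos: [0.4232, -0.2342, 0.056]
orientation: [[0.909, -0.416, 0.002], [-0.416, -0.909, -0.001], [0.002, 0.0, -1.0]]
force: [-1.4, -1.2, 5.8]
finger_gap: 0.392
grasp_force: 39.3
```

```bash
python3 plan.py 0.522 -0.221 0.102 -0.154
```

```text
t 4.9 pos [ 0.4232 -0.2342  0.056 ] yaw -0.4295 tilt [ 0.0019 -0.0014] gap 0.392 gf 39.3 F [-1.4 -1.2  5.8]
turn total -0.351 rows>= 2.2
dp total before turn [ 2.812 -1.771 -1.533] after turn [ 3.188 -0.939 -1.533]
```

Call:
{"method": "apply_moves", "body": {"deltas": [{"dp": [0, 0, -0.5], "turn": [0, 0, 0], "grip": 1}, {"dp": [0, 0, -0.5], "turn": [0, 0, 0], "grip": 1}, {"dp": [0, 0, -0.53], "turn": [0, 0, 0], "grip": 1}, {"dp": [0, 0, 0], "turn": [0, 0, -0.117], "grip": 1}, {"dp": [0, 0, 0], "turn": [0, 0, -0.117], "grip": 1}, {"dp": [0, 0, 0], "turn": [0, 0, -0.117], "grip": 1}, {"dp": [0, 0, 0], "turn": [0, 0, 0], "grip": 1}]}}

```text
clock: 5.48
tool_pos: [0.4228, -0.2337, 0.1014]
orientation: [[0.989, -0.149, 0.001], [-0.149, -0.989, -0.001], [0.001, 0.001, -1.0]]
force: [0.1, -0.7, -2.0]
finger_gap: 0.386
grasp_force: 40.4
```

```bash
python3 plan.py 0.522 -0.221 0.102 -0.154; python3 - <<'E'
from h import *
p=np.array(get_state()["tool_pos"]); 
for c,g in (("scene",.011),):
    s=snapshot(c); u=proj(s,p).astype(int); f=s["frame"][u[1]-50:u[1]+50,u[0]-60:u[0]+60]; cv2.imwrite("pics/s1.png",cv2.resize(f,(720,600),interpolation=cv2.INTER_CUBIC)); print(u)
E
```

```text
t 5.48 pos [ 0.4228 -0.2337  0.1014] yaw -0.1499 tilt [ 0.0013 -0.0008] gap 0.386 gf 40.4 F [ 0.1 -0.7 -2. ]
turn total 0.005 rows>= 0.0
dp total before turn [ 3.207 -0.913 -0.019] after turn [ 3.203 -0.926 -0.019]
[362 206]
```

View pics/s1.png

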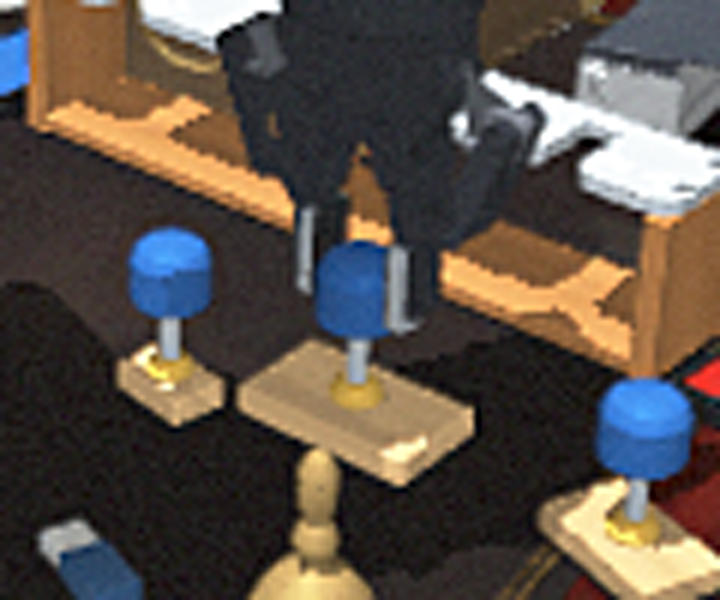

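Call:
{"method": "apply_moves", "body": {"deltas": [{"dp": [0.8, -0.23, 0], "turn": [0, 0, 0.005], "grip": 1}, {"dp": [0.8, -0.23, 0], "turn": [0, 0, 0], "grip": 1}, {"dp": [0.8, -0.23, 0], "turn": [0, 0, 0], "grip": 1}, {"dp": [0.8, -0.23, 0], "turn": [0, 0, 0], "grip": 1}, {"dp": [0, 0, 0], "turn": [0, 0, 0], "grip": 1}, {"dp": [0, 0, 0], "turn": [0, 0, 0], "grip": 1}]}}

```text
clock: 6.03
tool_pos: [0.5225, -0.2211, 0.1006]
orientation: [[0.987, -0.159, 0.0], [-0.159, -0.987, -0.0], [0.0, 0.0, -1.0]]
force: [-0.6, -0.8, -1.5]
finger_gap: 0.391
grasp_force: 40.3
```

```bash
python3 plan.py 0.6225 -0.2365 0.102 -0.154
```

```text
t 6.03 pos [ 0.5225 -0.2211  0.1006] yaw -0.1595 tilt [ 0.0005 -0.0002] gap 0.391 gf 40.3 F [-0.6 -0.8 -1.5]
turn total -0.007 rows>= 0.0
dp total before turn [ 3.373 -0.021 -0.047] after turn [ 3.373e+00 -3.000e-03 -4.700e-02]
```

Insert, more slowly.

Call:
{"method": "apply_moves", "body": {"deltas": [{"dp": [0.6, 0, -0.05], "turn": [0, 0, -0.007], "grip": 1}, {"dp": [0.6, 0, 0], "turn": [0, 0, 0], "grip": 1}, {"dp": [0.5, 0, 0], "turn": [0, 0, 0], "grip": 1}, {"dp": [0.5, 0, 0], "turn": [0, 0, 0], "grip": 1}, {"dp": [0.5, 0, 0], "turn": [0, 0, 0], "grip": 1}, {"dp": [0.5, 0, 0], "turn": [0, 0, 0], "grip": 1}, {"dp": [0.17, 0, 0], "turn": [0, 0, 0], "grip": 1}, {"dp": [0, 0, 0], "turn": [0, 0, 0], "grip": 1}]}}

```text
clock: 6.7
tool_pos: [0.6214, -0.237, 0.1019]
orientation: [[0.988, -0.153, -0.0], [-0.153, -0.988, -0.0], [-0.0, 0.0, -1.0]]
force: [-0.5, 0.1, -0.9]
finger_gap: 0.39
grasp_force: 40.3
```

```bash
python3 plan.py 0.6225 -0.2365 0.0945 -0.154; python3 - <<'E'
from h import *
s=snapshot("scene"); u=proj(s,(.62,-.236,.09)).astype(int); f=s["frame"][u[1]-50:u[1]+50,u[0]-60:u[0]+60]; cv2.imwrite("pics/s2.png",cv2.resize(f,(720,600),interpolation=cv2.INTER_CUBIC))
E
```

```text
t 6.7 pos [ 0.6214 -0.237   0.1019] yaw -0.1539 tilt [-0.0002 -0.    ] gap 0.39 gf 40.3 F [-0.5  0.1 -0.9]
turn total 0.0 rows>= 0.0
dp total before turn [ 0.035 -0.021  0.245] after turn [ 0.035 -0.021  0.245]
```

View pics/s2.png

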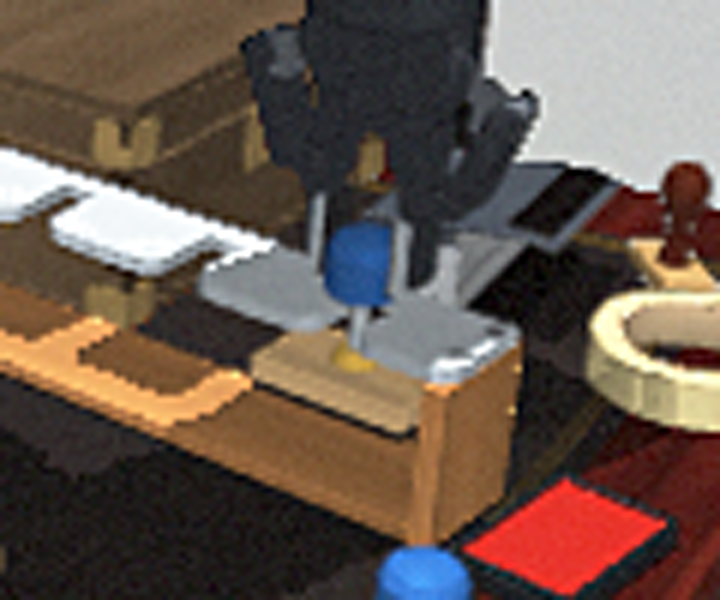

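Knob over the rail at (358,262), neck in the slot, base below. Lower, release, lift.

Call:
{"method": "apply_moves", "body": {"deltas": [{"dp": [0.03, -0.02, 0.12], "turn": [0, 0, 0], "grip": 1}, {"dp": [0, 0, 0.12], "turn": [0, 0, 0], "grip": 1}, {"dp": [0, 0, 0], "turn": [0, 0, 0], "grip": 1}, {"dp": [0, 0, 0], "turn": [0, 0, 0], "grip": 0.4}, {"dp": [0, 0, 0], "turn": [0, 0, 0], "grip": 0.3}, {"dp": [0, 0, 0], "turn": [0, 0, 0], "grip": 0.2}, {"dp": [0, 0, 0], "turn": [0, 0, 0], "grip": 0.2}, {"dp": [0, 0, 0], "turn": [0, 0, 0], "grip": 0.2}]}}

```text
clock: 7.42
tool_pos: [0.6225, -0.2362, 0.0949]
orientation: [[0.988, -0.152, 0.0], [-0.152, -0.988, -0.0], [0.0, 0.0, -1.0]]
force: [0.7, 0.0, 0.1]
finger_gap: 0.801
grasp_force: 0.0
```

Call:
{"method": "apply_moves", "body": {"deltas": [{"dp": [0, 0, -0.4], "turn": [0, 0, 0], "grip": 0.2}, {"dp": [0, 0, -0.7], "turn": [0, 0, 0], "grip": 0.2}, {"dp": [0, 0, -0.9], "turn": [0, 0, 0], "grip": 0}, {"dp": [0, 0, -0.5], "turn": [0, 0, 0.13], "grip": 0}, {"dp": [0, 0, 0], "turn": [0, 0, 0.13], "grip": 0}, {"dp": [0, 0, 0], "turn": [0, 0, 0.13], "grip": 0}]}}

```text
clock: 7.92
tool_pos: [0.6235, -0.2366, 0.1726]
orientation: [[0.894, -0.447, 0.003], [-0.447, -0.894, -0.001], [0.004, -0.0, -1.0]]
force: [0.6, 0.2, -1.2]
finger_gap: 1.001
grasp_force: 0.0
```

```bash
python3 plan.py 0.458 -0.3365 0.14 -0.46;  python3 - <<'E'
from h import *
s=snapshot("wrist"); u=proj(s,(.62,-.236,.12)).astype(int); print(u); f=s["frame"]; cv2.imwrite("pics/w2.png",f)
E
```

```text
t 7.92 pos [ 0.6235 -0.2366  0.1726] yaw -0.4637 tilt [ 0.0033 -0.0013] gap 1.001 gf 0.0 F [ 0.6  0.2 -1.2]
turn total -0.005 rows>= 0.0
dp total before turn [-3.445  5.446  1.086] after turn [-3.465  5.433  1.086]
[317 226]
```

View pics/w2.png

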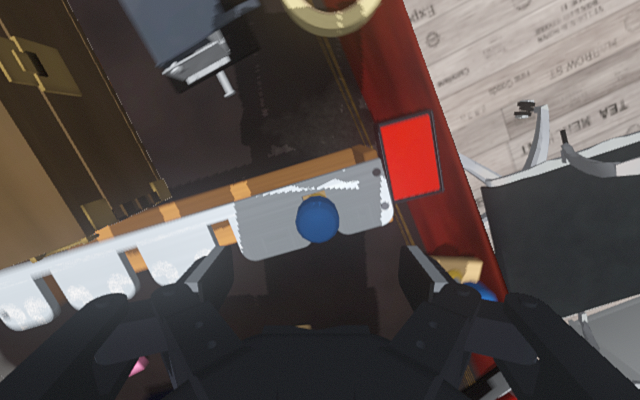

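Largest hangs in its slot at (317,220). Next is the large one.

Call:
{"method": "apply_moves", "body": {"deltas": [{"dp": [-0.5, 0.78, 0], "turn": [0, 0, -0.005], "grip": 0}, {"dp": [-0.5, 0.78, 0], "turn": [0, 0, 0], "grip": 0}, {"dp": [-0.5, 0.78, 0], "turn": [0, 0, 0], "grip": 0}, {"dp": [-0.5, 0.78, 0.3], "turn": [0, 0, 0], "grip": 0}, {"dp": [-0.5, 0.78, 0.4], "turn": [0, 0, 0], "grip": 0}, {"dp": [-0.5, 0.78, 0.4], "turn": [0, 0, 0], "grip": 0}, {"dp": [-0.46, 0.75, 0], "turn": [0, 0, 0], "grip": 0}, {"dp": [0, 0, 0], "turn": [0, 0, 0], "grip": 0}]}}

```text
clock: 8.63
tool_pos: [0.4536, -0.3381, 0.1364]
orientation: [[0.899, -0.439, -0.003], [-0.439, -0.899, 0.001], [-0.003, 0.001, -1.0]]
force: [0.6, -0.2, -0.4]
finger_gap: 1.001
grasp_force: 0.0
```

```bash
python3 plan.py 0.458 -0.3365 0.053 -0.46
```

```text
t 8.63 pos [ 0.4536 -0.3381  0.1364] yaw -0.4543 tilt [-0.0031  0.0009] gap 1.001 gf 0.0 F [ 0.6 -0.2 -0.4]
turn total 0.007 rows>= 0.0
dp total before turn [ 0.108 -0.112  2.779] after turn [ 0.108 -0.113  2.779]
```

Call:
{"method": "apply_moves", "body": {"deltas": [{"dp": [0, 0, 0.7], "turn": [0, 0, 0], "grip": 0}, {"dp": [0, 0, 0.4], "turn": [0, 0, 0], "grip": 0}, {"dp": [0, 0, 0], "turn": [0, 0, 0], "grip": 0}, {"dp": [0, 0, 0], "turn": [0, 0, 0], "grip": 0}]}}

```text
clock: 8.97
tool_pos: [0.4576, -0.3363, 0.1034]
orientation: [[0.899, -0.438, -0.001], [-0.438, -0.899, 0.001], [-0.002, -0.0, -1.0]]
force: [0.2, 0.2, -0.5]
finger_gap: 0.998
grasp_force: 0.0
```

```bash
python3 plan.py 0.458 -0.3365 0.053 -0.46
```

```text
t 8.97 pos [ 0.4576 -0.3363  0.1034] yaw -0.4535 tilt [-0.0013  0.001 ] gap 0.998 gf 0.0 F [ 0.2  0.2 -0.5]
turn total 0.008 rows>= 0.1
dp total before turn [ 1.600e-02 -1.000e-03  1.681e+00] after turn [ 1.600e-02 -1.000e-03  1.681e+00]
```

Settled right on target; descend and grip.

Call:
{"method": "apply_moves", "body": {"deltas": [{"dp": [0, 0, 0.7], "turn": [0, 0, 0.008], "grip": 0}, {"dp": [0, 0, 0.7], "turn": [0, 0, 0], "grip": 0.2}, {"dp": [0, 0, 0.2], "turn": [0, 0, 0], "grip": 0.3}, {"dp": [0, 0, 0], "turn": [0, 0, 0], "grip": 1}, {"dp": [0, 0, 0], "turn": [0, 0, 0], "grip": 1}, {"dp": [0, 0, 0], "turn": [0, 0, 0], "grip": 1}, {"dp": [0, 0, 0], "turn": [0, 0, 0], "grip": 1}, {"dp": [0, 0, 0], "turn": [0, 0, 0], "grip": 1}]}}

```text
clock: 9.63
tool_pos: [0.4583, -0.3374, 0.0569]
orientation: [[0.896, -0.445, 0.002], [-0.445, -0.896, -0.001], [0.002, 0.0, -1.0]]
force: [-0.6, -0.6, 2.9]
finger_gap: 0.387
grasp_force: 40.0
```

```bash
python3 plan.py 0.535 -0.136 0.101 -0.154
```

```text
t 9.63 pos [ 0.4583 -0.3374  0.0569] yaw -0.4611 tilt [ 0.0015 -0.0011] gap 0.387 gf 40.0 F [-0.6 -0.6  2.9]
turn total -0.391 rows>= 2.5
dp total before turn [-0.696 -7.149 -1.471] after turn [ 1.497 -7.025 -1.471]
```

Call:
{"method": "apply_moves", "body": {"deltas": [{"dp": [0, 0, -0.5], "turn": [0, 0, 0], "grip": 1}, {"dp": [0, 0, -0.5], "turn": [0, 0, 0], "grip": 1}, {"dp": [0, 0, -0.5], "turn": [0, 0, -0.13], "grip": 1}, {"dp": [0, 0, 0], "turn": [0, 0, -0.13], "grip": 1}, {"dp": [0, 0, 0], "turn": [0, 0, -0.131], "grip": 1}, {"dp": [0.1, -0.8, 0], "turn": [0, 0, 0], "grip": 1}, {"dp": [0.1, -0.8, 0], "turn": [0, 0, 0], "grip": 1}, {"dp": [0.1, -0.8, 0], "turn": [0, 0, 0], "grip": 1}]}}

```text
clock: 10.3
tool_pos: [0.4777, -0.2666, 0.1013]
orientation: [[0.988, -0.155, 0.001], [-0.155, -0.988, -0.0], [0.001, 0.0, -1.0]]
force: [0.1, 1.1, -0.9]
finger_gap: 0.389
grasp_force: 40.1
```

Call:
{"method": "apply_moves", "body": {"deltas": [{"dp": [0.24, -0.95, 0], "turn": [0, 0, 0], "grip": 1}, {"dp": [0.24, -0.95, 0], "turn": [0, 0, 0], "grip": 1}, {"dp": [0.24, -0.95, 0], "turn": [0, 0, 0], "grip": 1}, {"dp": [0.24, -0.95, 0], "turn": [0, 0, 0], "grip": 1}, {"dp": [0.24, -0.82, 0], "turn": [0, 0, 0], "grip": 1}, {"dp": [0, 0, 0], "turn": [0, 0, 0], "grip": 1}, {"dp": [0, 0, 0], "turn": [0, 0, 0], "grip": 1}, {"dp": [0, 0, 0], "turn": [0, 0, 0], "grip": 1}]}}

```text
clock: 10.97
tool_pos: [0.5342, -0.1359, 0.101]
orientation: [[0.988, -0.153, 0.0], [-0.153, -0.988, -0.0], [0.0, 0.0, -1.0]]
force: [-1.1, -0.7, -1.2]
finger_gap: 0.386
grasp_force: 40.2
```

```bash
python3 plan.py 0.635 -0.1514 0.102 -0.154
```

```text
t 10.97 pos [ 0.5342 -0.1359  0.101 ] yaw -0.1534 tilt [ 0.0001 -0.0003] gap 0.386 gf 40.2 F [-1.1 -0.7 -1.2]
turn total 0.001 rows>= 0.0
dp total before turn [ 3.398e+00 -2.000e-03 -3.300e-02] after turn [ 3.398 -0.004 -0.033]
```

Call:
{"method": "apply_moves", "body": {"deltas": [{"dp": [0.6, 0, -0.03], "turn": [0, 0, 0], "grip": 1}, {"dp": [0.6, 0, 0], "turn": [0, 0, 0], "grip": 1}, {"dp": [0.5, 0, 0], "turn": [0, 0, 0], "grip": 1}, {"dp": [0.5, 0, 0], "turn": [0, 0, 0], "grip": 1}, {"dp": [0.5, 0, 0], "turn": [0, 0, 0], "grip": 1}, {"dp": [0.5, 0, 0], "turn": [0, 0, 0], "grip": 1}, {"dp": [0.2, 0, 0], "turn": [0, 0, 0], "grip": 1}, {"dp": [0, 0, 0], "turn": [0, 0, 0], "grip": 1}]}}

```text
clock: 11.63
tool_pos: [0.6358, -0.1526, 0.1017]
orientation: [[0.988, -0.155, 0.001], [-0.155, -0.988, -0.0], [0.001, 0.0, -1.0]]
force: [-0.1, 1.0, -0.2]
finger_gap: 0.389
grasp_force: 40.2
```

```bash
python3 plan.py 0.635 -0.1514 0.0955 -0.154; python3 - <<'E'
from h import *
s=snapshot("scene"); u=proj(s,(.635,-.151,.09)).astype(int); f=s["frame"][u[1]-50:u[1]+50,u[0]-60:u[0]+60]; cv2.imwrite("pics/s3.png",cv2.resize(f,(720,600),interpolation=cv2.INTER_CUBIC))
E
```

```text
t 11.63 pos [ 0.6358 -0.1526  0.1017] yaw -0.1552 tilt [ 0.0007 -0.0003] gap 0.389 gf 40.2 F [-0.1  1.  -0.2]
turn total -0.002 rows>= 0.0
dp total before turn [-0.034 -0.037  0.206] after turn [-0.033 -0.037  0.206]
```

View pics/s3.png

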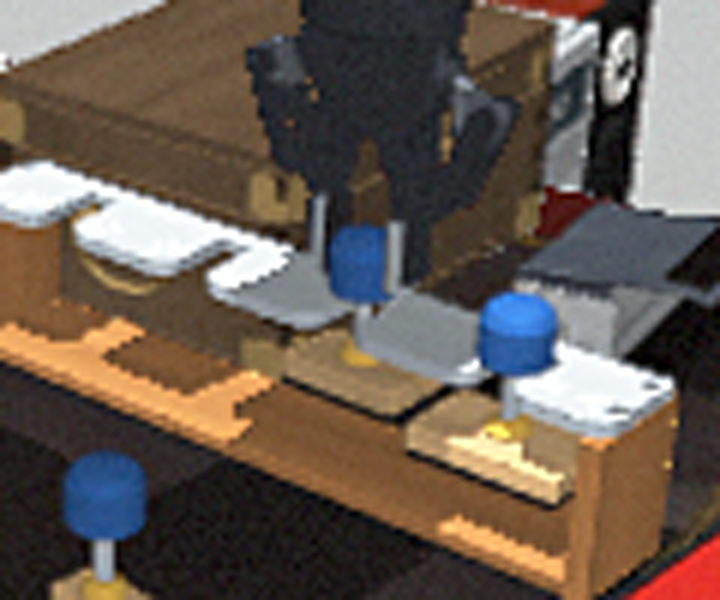

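Large is in its slot, with the knob at (358,262). I'll lower and release it, then measure both hung knobs, since the largest at (518,330) looks somewhat forward.

Call:
{"method": "apply_moves", "body": {"deltas": [{"dp": [0, 0, 0.1], "turn": [0, 0, 0], "grip": 1}, {"dp": [0, 0, 0.1], "turn": [0, 0, 0], "grip": 1}, {"dp": [0, 0, 0], "turn": [0, 0, 0], "grip": 1}, {"dp": [0, 0, 0], "turn": [0, 0, 0], "grip": 0.4}, {"dp": [0, 0, 0], "turn": [0, 0, 0], "grip": 0.3}, {"dp": [0, 0, 0], "turn": [0, 0, 0], "grip": 0.2}, {"dp": [0, 0, 0], "turn": [0, 0, 0], "grip": 0.2}, {"dp": [0, 0, 0], "turn": [0, 0, 0], "grip": 0.2}]}}

```text
clock: 12.35
tool_pos: [0.6353, -0.1513, 0.0959]
orientation: [[0.988, -0.153, 0.0], [-0.153, -0.988, -0.0], [0.0, 0.0, -1.0]]
force: [0.8, -0.2, 0.2]
finger_gap: 0.793
grasp_force: 0.0
```

Call:
{"method": "apply_moves", "body": {"deltas": [{"dp": [0, 0, -0.4], "turn": [0, 0, 0], "grip": 0.2}, {"dp": [0, 0, -0.7], "turn": [0, 0, 0], "grip": 0.2}, {"dp": [0, 0, -0.9], "turn": [0, 0, -0.13], "grip": 0}, {"dp": [0, 0, -0.5], "turn": [0, 0, -0.13], "grip": 0}, {"dp": [-0.6, -0.5, 0], "turn": [0, 0, 0], "grip": 0}, {"dp": [-0.9, -0.5, 0], "turn": [0, 0, 0], "grip": 0}, {"dp": [-0.9, -0.5, 0], "turn": [0, 0, 0], "grip": 0}, {"dp": [-0.9, -0.5, 0], "turn": [0, 0, 0], "grip": 0}]}}

```text
clock: 13.02
tool_pos: [0.5323, -0.0959, 0.1716]
orientation: [[0.999, 0.05, 0.001], [0.05, -0.999, -0.0], [0.001, 0.0, -1.0]]
force: [-0.7, 0.6, 0.9]
finger_gap: 1.003
grasp_force: 0.0
```

```bash
cat > knobs.py <<'E'
exec(open('meas.py').read().split("rough=")[0])
hsv={c:cv2.cvtColor(S[c]["frame"],cv2.COLOR_BGR2HSV) for c in S}
x0,t=np.array([.6406,-.1087]),-.1537
R=np.array([[np.cos(t),-np.sin(t)],[np.sin(t),np.cos(t)]])
L=[("hung%d"%(i+1),[*(R@[0,y]+x0),.105]) for i,y in enumerate((-.129,-.043,.043,.129))]+[("medium",(.433,-.004,.067)),("small",(.4578,-.1234,.067))]
for n,P0 in L:
    uv={}
    for c in S:
        m=cv2.inRange(hsv[c],(100,110,50),(118,255,255)); p=proj(S[c],P0)
        k,l,st,ce=cv2.connectedComponentsWithStats(m)
        J=[j for j in range(1,k) if 60<st[j,4]<600 and np.hypot(*(ce[j]-p))<12]
        if J: uv[c]=ce[min(J,key=lambda j:np.hypot(*(ce[j]-p)))]
    if len(uv)==2:
        P=tri(uv); print(n,np.round(P,4),"rack",np.round(R.T@(P[:2]-x0),4))
    elif uv: print(n,"only",uv)
E
python3 knobs.py; python3 plan.py .433 -.0042 .13 .05
```

```text
hung1 only {'scene': array([398.58974359, 174.23717949])}
hung2 only {'scene': array([372.66197183, 165.12676056])}
medium only {'scene': array([286.81097561, 192.8902439 ])}
small only {'scene': array([329.97765363, 201.26815642])}
t 13.12 pos [ 0.529  -0.0947  0.1711] yaw 0.0509 tilt [-0.0032  0.0009] gap 1.003 gf 0.0 F [-0.1  0.4 -0.5]
turn total 0.001 rows>= 0.0
dp total before turn [-3.044 -3.175  1.371] after turn [-3.047 -3.173  1.371]
```

Call:
{"method": "apply_moves", "body": {"deltas": [{"dp": [-0.61, -0.63, 0.1], "turn": [0, 0, 0], "grip": 0.2}, {"dp": [-0.61, -0.63, 0.1], "turn": [0, 0, 0], "grip": 0.2}, {"dp": [-0.61, -0.63, 0.2], "turn": [0, 0, 0], "grip": 0.25}, {"dp": [-0.61, -0.63, 0.5], "turn": [0, 0, 0], "grip": 0.25}, {"dp": [-0.6, -0.65, 0.5], "turn": [0, 0, 0], "grip": 0.25}, {"dp": [0, 0, 0.4], "turn": [0, 0, 0], "grip": 0.25}, {"dp": [0, 0, 0], "turn": [0, 0, 0], "grip": 0.25}, {"dp": [0, 0, 0], "turn": [0, 0, 0], "grip": 0.25}]}}

```text
clock: 13.78
tool_pos: [0.4384, -0.006, 0.1173]
orientation: [[0.999, 0.051, 0.001], [0.051, -0.999, -0.0], [0.001, 0.0, -1.0]]
force: [0.7, 0.1, 0.2]
finger_gap: 0.75
grasp_force: 0.0
```

```bash
python3 plan.py .433 -.0042 .053 .05; python3 knobs.py; python3 - <<'E'
from h import *
s=snapshot("scene"); x0,t=np.array([.6406,-.1087]),-.1537
R=np.array([[np.cos(t),-np.sin(t)],[np.sin(t),np.cos(t)]])
for u in ((398.6,174.2),(372.7,165.1)): print(np.round(R.T@(at_z(s,u,.102)[:2]-x0),4))
E
```

```text
t 13.78 pos [ 0.4384 -0.006   0.1173] yaw 0.0507 tilt [ 0.0007 -0.0001] gap 0.75 gf 0.0 F [0.7 0.1 0.2]
turn total 0.001 rows>= 0.0
dp total before turn [-0.177 -0.069  2.143] after turn [-0.177 -0.069  2.143]
hung1 [ 0.6202 -0.2336  0.1028] rack [-0.001  -0.1265]
hung2 [ 0.6337 -0.1495  0.103 ] rack [-0.0006 -0.0414]
medium only {'scene': array([286.76397516, 193.00621118])}
small [ 0.4577 -0.1232  0.0647] rack [-0.1786 -0.0423]
[ 1.000e-04 -1.254e-01]
[ 0.    -0.041]
```

Both hung stamps measure on target, rack x ≈ 0 and y within 3 mm. Now grip the medium.

Call:
{"method": "apply_moves", "body": {"deltas": [{"dp": [-0.17, -0.06, 0.6], "turn": [0, 0, 0], "grip": 0.25}, {"dp": [0, 0, 0.7], "turn": [0, 0, 0], "grip": 0.25}, {"dp": [0, 0, 0.7], "turn": [0, 0, 0], "grip": 0.3}, {"dp": [0, 0, 0.06], "turn": [0, 0, 0], "grip": 0.3}, {"dp": [0, 0, 0], "turn": [0, 0, 0], "grip": 1}, {"dp": [0, 0, 0], "turn": [0, 0, 0], "grip": 1}, {"dp": [0, 0, 0], "turn": [0, 0, 0], "grip": 1}, {"dp": [0, 0, 0], "turn": [0, 0, 0], "grip": 1}]}}

```text
clock: 14.6
tool_pos: [0.4334, -0.0045, 0.056]
orientation: [[0.999, 0.05, 0.002], [0.05, -0.999, -0.0], [0.002, 0.0, -1.0]]
force: [-0.3, -0.9, 3.9]
finger_gap: 0.39
grasp_force: 40.0
```

```bash
python3 plan.py 0.5484 -0.0509 0.101 -0.154
```

```text
t 14.6 pos [ 0.4334 -0.0045  0.056 ] yaw 0.05 tilt [ 0.0023 -0.0001] gap 0.39 gf 40.0 F [-0.3 -0.9  3.9]
turn total 0.26 rows>= 1.6
dp total before turn [ 3.753  1.735 -1.499] after turn [ 4.026  0.939 -1.499]
```

Call:
{"method": "apply_moves", "body": {"deltas": [{"dp": [0, 0, -0.5], "turn": [0, 0, 0], "grip": 1}, {"dp": [0, 0, -0.5], "turn": [0, 0, 0], "grip": 1}, {"dp": [0, 0, -0.5], "turn": [0, 0, 0.13], "grip": 1}, {"dp": [0, 0, 0], "turn": [0, 0, 0.13], "grip": 1}, {"dp": [0.8, 0.19, 0], "turn": [0, 0, 0], "grip": 1}, {"dp": [0.8, 0.19, 0], "turn": [0, 0, 0], "grip": 1}, {"dp": [0.8, 0.19, 0], "turn": [0, 0, 0], "grip": 1}, {"dp": [0.8, 0.19, 0], "turn": [0, 0, 0], "grip": 1}]}}

```text
clock: 15.27
tool_pos: [0.525, -0.0421, 0.1009]
orientation: [[0.988, -0.153, 0.002], [-0.153, -0.988, -0.0], [0.001, -0.0, -1.0]]
force: [-0.5, -0.5, -1.2]
finger_gap: 0.391
grasp_force: 39.9
```

Call:
{"method": "apply_moves", "body": {"deltas": [{"dp": [0.8, 0.19, 0], "turn": [0, 0, 0], "grip": 1}, {"dp": [0, 0, 0], "turn": [0, 0, 0], "grip": 1}, {"dp": [0, 0, 0], "turn": [0, 0, 0], "grip": 1}, {"dp": [0, 0, 0], "turn": [0, 0, 0], "grip": 1}]}}

```text
clock: 15.6
tool_pos: [0.5456, -0.0508, 0.1]
orientation: [[0.988, -0.154, -0.001], [-0.154, -0.988, 0.0], [-0.001, -0.0, -1.0]]
force: [-0.0, 0.5, -0.8]
finger_gap: 0.382
grasp_force: 39.9
```

```bash
python3 plan.py 0.648 -0.0664 0.102 -0.154
```

```text
t 15.6 pos [ 0.5456 -0.0508  0.1   ] yaw -0.1542 tilt [-0.0008  0.0002] gap 0.382 gf 39.9 F [-0.   0.5 -0.8]
turn total -0.0 rows>= 0.0
dp total before turn [ 3.451 -0.011 -0.067] after turn [ 3.451 -0.011 -0.067]
```

Call:
{"method": "apply_moves", "body": {"deltas": [{"dp": [0.6, 0, -0.05], "turn": [0, 0, 0], "grip": 1}, {"dp": [0.6, 0, 0], "turn": [0, 0, 0], "grip": 1}, {"dp": [0.5, 0, 0], "turn": [0, 0, 0], "grip": 1}, {"dp": [0.5, 0, 0], "turn": [0, 0, 0], "grip": 1}, {"dp": [0.5, 0, 0], "turn": [0, 0, 0], "grip": 1}, {"dp": [0.5, 0, 0], "turn": [0, 0, 0], "grip": 1}, {"dp": [0.22, 0, 0], "turn": [0, 0, 0], "grip": 1}, {"dp": [0, 0, 0], "turn": [0, 0, 0], "grip": 1}]}}

```text
clock: 16.27
tool_pos: [0.6482, -0.0665, 0.1016]
orientation: [[0.988, -0.153, 0.0], [-0.153, -0.988, -0.0], [0.0, -0.0, -1.0]]
force: [-0.1, 0.3, -0.3]
finger_gap: 0.386
grasp_force: 39.9
```

```bash
python3 plan.py 0.648 -0.0664 0.0955 -0.154; python3 - <<'E'
from h import *
s=snapshot("scene"); u=proj(s,(.648,-.066,.09)).astype(int); f=s["frame"][u[1]-50:u[1]+50,u[0]-60:u[0]+60]; cv2.imwrite("pics/s4.png",cv2.resize(f,(720,600),interpolation=cv2.INTER_CUBIC))
E
```

```text
t 16.27 pos [ 0.6482 -0.0665  0.1016] yaw -0.1538 tilt [ 0.0005 -0.    ] gap 0.386 gf 39.9 F [-0.1  0.3 -0.3]
turn total 0.0 rows>= 0.0
dp total before turn [-0.007 -0.003  0.202] after turn [-0.007 -0.003  0.202]
```

View pics/s4.png

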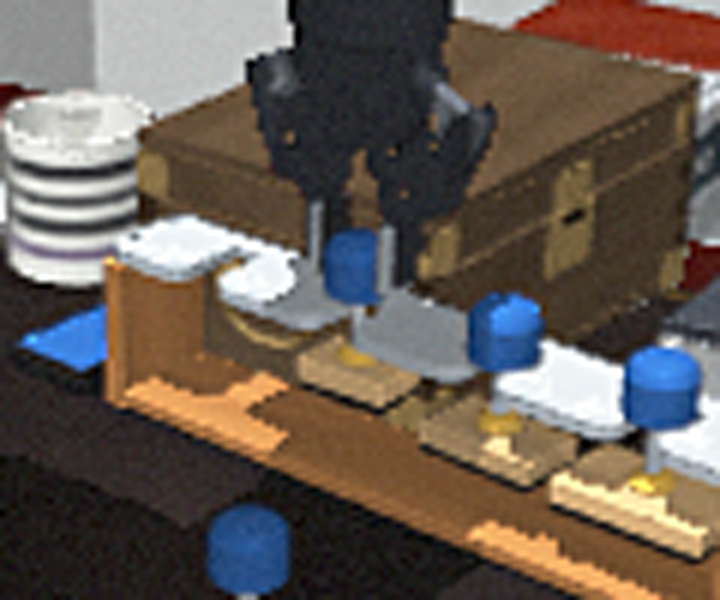

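Medium is in slot 3, with the knob at (352,265). Release and go for the small one (yaw −0.31).

Call:
{"method": "apply_moves", "body": {"deltas": [{"dp": [0, 0, 0.1], "turn": [0, 0, 0], "grip": 1}, {"dp": [0, 0, 0.1], "turn": [0, 0, 0], "grip": 1}, {"dp": [0, 0, 0], "turn": [0, 0, 0], "grip": 1}, {"dp": [0, 0, 0], "turn": [0, 0, 0], "grip": 0.4}, {"dp": [0, 0, 0], "turn": [0, 0, 0], "grip": 0.3}, {"dp": [0, 0, 0], "turn": [0, 0, 0], "grip": 0.2}, {"dp": [0, 0, 0], "turn": [0, 0, 0], "grip": 0.2}, {"dp": [0, 0, 0], "turn": [0, 0, 0], "grip": 0.2}]}}

```text
clock: 16.98
tool_pos: [0.6479, -0.0668, 0.0955]
orientation: [[0.988, -0.153, 0.0], [-0.153, -0.988, -0.0], [0.0, -0.0, -1.0]]
force: [0.8, 1.2, -0.5]
finger_gap: 0.8
grasp_force: 0.0
```

Call:
{"method": "apply_moves", "body": {"deltas": [{"dp": [0, 0, -0.4], "turn": [0, 0, 0], "grip": 0.2}, {"dp": [0, 0, -0.7], "turn": [0, 0, 0], "grip": 0.2}, {"dp": [0, 0, -0.9], "turn": [0, 0, 0.1], "grip": 0.2}, {"dp": [0, 0, -0.5], "turn": [0, 0, 0.1], "grip": 0.2}, {"dp": [-0.8, 0, 0], "turn": [0, 0, 0], "grip": 0.2}, {"dp": [-0.9, 0, 0], "turn": [0, 0, 0], "grip": 0.2}, {"dp": [0, 0, 0], "turn": [0, 0, 0], "grip": 0.2}, {"dp": [0, 0, 0], "turn": [0, 0, 0], "grip": 0.2}]}}

```text
clock: 17.65
tool_pos: [0.5987, -0.0509, 0.1715]
orientation: [[0.952, -0.306, 0.001], [-0.306, -0.952, -0.0], [0.001, -0.0, -1.0]]
force: [0.7, 0.0, 0.3]
finger_gap: 0.798
grasp_force: 0.0
```

```bash
python3 plan.py 0.4578 -0.1234 0.125 -0.31
```

```text
t 17.65 pos [ 0.5987 -0.0509  0.1715] yaw -0.3107 tilt [ 0.0006 -0.0001] gap 0.798 gf 0.0 F [0.7 0.  0.3]
turn total -0.001 rows>= 0.0
dp total before turn [-3.732  3.738  1.55 ] after turn [-3.735  3.735  1.55 ]
```

Call:
{"method": "apply_moves", "body": {"deltas": [{"dp": [-0.75, 0.75, 0], "turn": [0, 0, 0], "grip": 0.2}, {"dp": [-0.75, 0.75, 0], "turn": [0, 0, 0], "grip": 0.2}, {"dp": [-0.75, 0.75, 0.4], "turn": [0, 0, 0], "grip": 0.2}, {"dp": [-0.75, 0.75, 0.4], "turn": [0, 0, 0], "grip": 0.2}, {"dp": [-0.73, 0.73, 0.4], "turn": [0, 0, 0], "grip": 0.2}, {"dp": [0, 0, 0.35], "turn": [0, 0, 0], "grip": 0.2}, {"dp": [0, 0, 0], "turn": [0, 0, 0], "grip": 0.2}, {"dp": [0, 0, 0], "turn": [0, 0, 0], "grip": 0.2}]}}

```text
clock: 18.32
tool_pos: [0.4599, -0.1239, 0.1243]
orientation: [[0.952, -0.307, 0.001], [-0.307, -0.952, -0.0], [0.001, -0.0, -1.0]]
force: [0.9, -0.1, -0.1]
finger_gap: 0.797
grasp_force: 0.0
```

```bash
python3 plan.py 0.4578 -0.1234 0.053 -0.31
```

```text
t 18.32 pos [ 0.4599 -0.1239  0.1243] yaw -0.3119 tilt [ 0.0011 -0.0001] gap 0.797 gf 0.0 F [ 0.9 -0.1 -0.1]
turn total -0.002 rows>= 0.0
dp total before turn [-0.07   0.006  2.377] after turn [-0.07   0.006  2.377]
```

Call:
{"method": "apply_moves", "body": {"deltas": [{"dp": [-0.05, 0, 0.7], "turn": [0, 0, 0], "grip": 0.2}, {"dp": [0, 0, 0.7], "turn": [0, 0, 0], "grip": 0.2}, {"dp": [0, 0, 0.7], "turn": [0, 0, 0], "grip": 0.3}, {"dp": [0, 0, 0.2], "turn": [0, 0, 0], "grip": 0.3}, {"dp": [0, 0, 0], "turn": [0, 0, 0], "grip": 1}, {"dp": [0, 0, 0], "turn": [0, 0, 0], "grip": 1}, {"dp": [0, 0, 0], "turn": [0, 0, 0], "grip": 1}, {"dp": [0, 0, 0], "turn": [0, 0, 0], "grip": 1}]}}

```text
clock: 18.98
tool_pos: [0.4582, -0.1231, 0.056]
orientation: [[0.952, -0.306, 0.002], [-0.306, -0.952, -0.001], [0.002, -0.0, -1.0]]
force: [-0.1, -0.7, -0.6]
finger_gap: 0.387
grasp_force: 39.6
```

```bash
python3 plan.py 0.5615 0.0341 0.101 -0.154
```

```text
t 18.98 pos [ 0.4582 -0.1231  0.056 ] yaw -0.3109 tilt [ 0.002  -0.0005] gap 0.387 gf 39.6 F [-0.1 -0.7 -0.6]
turn total -0.2 rows>= 1.3
dp total before turn [ 1.675 -6.042 -1.499] after turn [ 2.599 -5.706 -1.499]
```

Call:
{"method": "apply_moves", "body": {"deltas": [{"dp": [0, 0, -0.5], "turn": [0, 0, 0], "grip": 1}, {"dp": [0, 0, -0.5], "turn": [0, 0, -0.1], "grip": 1}, {"dp": [0, 0, -0.5], "turn": [0, 0, -0.1], "grip": 1}, {"dp": [0, 0, 0], "turn": [0, 0, 0], "grip": 1}, {"dp": [0.37, -0.81, 0], "turn": [0, 0, 0], "grip": 1}, {"dp": [0.37, -0.81, 0], "turn": [0, 0, 0], "grip": 1}, {"dp": [0.37, -0.81, 0], "turn": [0, 0, 0], "grip": 1}, {"dp": [0.37, -0.81, 0], "turn": [0, 0, 0], "grip": 1}]}}

```text
clock: 19.65
tool_pos: [0.5166, -0.0328, 0.1001]
orientation: [[0.988, -0.156, 0.001], [-0.156, -0.988, -0.0], [0.001, -0.0, -1.0]]
force: [0.4, 0.3, -0.6]
finger_gap: 0.386
grasp_force: 39.9
```

Call:
{"method": "apply_moves", "body": {"deltas": [{"dp": [0.37, -0.82, 0], "turn": [0, 0, 0], "grip": 1}, {"dp": [0.37, -0.82, 0], "turn": [0, 0, 0], "grip": 1}, {"dp": [0.37, -0.82, 0], "turn": [0, 0, 0], "grip": 1}, {"dp": [0, 0, 0], "turn": [0, 0, 0], "grip": 1}, {"dp": [0, 0, 0], "turn": [0, 0, 0], "grip": 1}, {"dp": [0, 0, 0], "turn": [0, 0, 0], "grip": 1}]}}

```text
clock: 20.15
tool_pos: [0.5595, 0.0339, 0.0996]
orientation: [[0.988, -0.154, -0.001], [-0.154, -0.988, -0.0], [-0.001, 0.0, -1.0]]
force: [0.1, 0.4, -1.1]
finger_gap: 0.391
grasp_force: 39.9
```

```bash
python3 plan.py 0.661 0.0185 0.102 -0.154
```

```text
t 20.15 pos [0.5595 0.0339 0.0996] yaw -0.1546 tilt [-0.0008 -0.0002] gap 0.391 gf 39.9 F [ 0.1  0.4 -1.1]
turn total -0.001 rows>= 0.0
dp total before turn [ 3.423 -0.014 -0.079] after turn [ 3.423 -0.012 -0.079]
```

Call:
{"method": "apply_moves", "body": {"deltas": [{"dp": [0.6, 0, -0.06], "turn": [0, 0, 0], "grip": 1}, {"dp": [0.6, 0, 0], "turn": [0, 0, 0], "grip": 1}, {"dp": [0.5, 0, 0], "turn": [0, 0, 0], "grip": 1}, {"dp": [0.5, 0, 0], "turn": [0, 0, 0], "grip": 1}, {"dp": [0.5, 0, 0], "turn": [0, 0, 0], "grip": 1}, {"dp": [0.5, 0, 0], "turn": [0, 0, 0], "grip": 1}, {"dp": [0.2, 0, 0], "turn": [0, 0, 0], "grip": 1}, {"dp": [0, 0, 0], "turn": [0, 0, 0], "grip": 1}]}}

```text
clock: 20.82
tool_pos: [0.6614, 0.0173, 0.1016]
orientation: [[0.988, -0.155, 0.0], [-0.155, -0.988, -0.0], [0.0, 0.0, -1.0]]
force: [-0.6, -0.5, -0.8]
finger_gap: 0.39
grasp_force: 39.9
```

```bash
python3 plan.py 0.661 0.0185 0.0955 -0.154; python3 - <<'E'
from h import *
s=snapshot("scene"); u=proj(s,(.66,.0185,.09)).astype(int); f=s["frame"][u[1]-50:u[1]+50,u[0]-60:u[0]+60]; cv2.imwrite("pics/s5.png",cv2.resize(f,(720,600),interpolation=cv2.INTER_CUBIC))
E
```

```text
t 20.82 pos [0.6614 0.0173 0.1016] yaw -0.1559 tilt [ 0.0004 -0.0001] gap 0.39 gf 39.9 F [-0.6 -0.5 -0.8]
turn total -0.002 rows>= 0.0
dp total before turn [-0.019 -0.038  0.204] after turn [-0.019 -0.038  0.204]
```

View pics/s5.png

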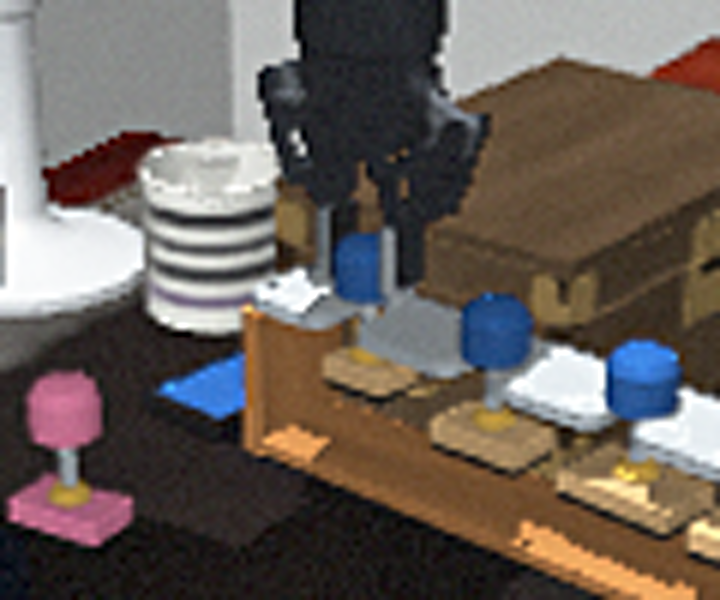

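Small is in slot 4, at (358,265). Release and retreat to the side so the top camera can see.

Call:
{"method": "apply_moves", "body": {"deltas": [{"dp": [0, 0, 0.1], "turn": [0, 0, 0], "grip": 1}, {"dp": [0, 0, 0.1], "turn": [0, 0, 0], "grip": 1}, {"dp": [0, 0, 0], "turn": [0, 0, 0], "grip": 1}, {"dp": [0, 0, 0], "turn": [0, 0, 0], "grip": 0.4}, {"dp": [0, 0, 0], "turn": [0, 0, 0], "grip": 0.3}, {"dp": [0, 0, 0], "turn": [0, 0, 0], "grip": 0.2}, {"dp": [0, 0, 0], "turn": [0, 0, 0], "grip": 0.2}, {"dp": [0, 0, 0], "turn": [0, 0, 0], "grip": 0.2}]}}

```text
clock: 21.53
tool_pos: [0.6609, 0.0185, 0.0958]
orientation: [[0.988, -0.153, 0.0], [-0.153, -0.988, -0.0], [0.0, -0.0, -1.0]]
force: [0.5, -0.1, 0.2]
finger_gap: 0.8
grasp_force: 0.0
```

Call:
{"method": "apply_moves", "body": {"deltas": [{"dp": [0, 0, -0.4], "turn": [0, 0, 0], "grip": 0.2}, {"dp": [0, 0, -0.7], "turn": [0, 0, 0], "grip": 0.2}, {"dp": [0, 0, -0.9], "turn": [0, 0, 0], "grip": 0.2}, {"dp": [0, 0, -0.7], "turn": [0, 0, 0], "grip": 0.2}, {"dp": [-0.9, -0.4, 0], "turn": [0, 0, 0], "grip": 0.2}, {"dp": [-0.9, -0.4, 0], "turn": [0, 0, 0], "grip": 0.2}, {"dp": [-0.9, -0.4, 0], "turn": [0, 0, 0], "grip": 0.2}, {"dp": [-0.9, -0.4, 0], "turn": [0, 0, 0], "grip": 0.2}]}}

```text
clock: 22.2
tool_pos: [0.5606, 0.0829, 0.1778]
orientation: [[0.988, -0.154, 0.001], [-0.154, -0.988, 0.0], [0.001, -0.0, -1.0]]
force: [0.7, 0.3, 0.2]
finger_gap: 0.802
grasp_force: 0.0
```

Call:
{"method": "apply_moves", "body": {"deltas": [{"dp": [-0.9, -0.4, 0], "turn": [0, 0, 0], "grip": 0.2}, {"dp": [-0.9, -0.4, 0], "turn": [0, 0, 0], "grip": 0.2}, {"dp": [-0.6, -0.4, 0], "turn": [0, 0, 0], "grip": 0.2}, {"dp": [0, 0, 0], "turn": [0, 0, 0], "grip": 0.2}, {"dp": [0, 0, 0], "turn": [0, 0, 0], "grip": 0.2}, {"dp": [0, 0, 0], "turn": [0, 0, 0], "grip": 0.2}]}}

```text
clock: 22.7
tool_pos: [0.4968, 0.1291, 0.1776]
orientation: [[0.988, -0.153, 0.002], [-0.153, -0.988, 0.0], [0.002, -0.0, -1.0]]
force: [0.5, 0.9, 0.3]
finger_gap: 0.799
grasp_force: 0.0
```

```bash
python3 knobs.py; python3 plan.py; python3 - <<'E'
from h import *
a=[]
for c,r in (("scene",(140,265,230,450)),("top",(105,230,225,445))):
    s=snapshot(c); f=s["frame"][r[0]:r[1],r[2]:r[3]]; a.append(cv2.resize(f,(528,300),interpolation=cv2.INTER_CUBIC))
for q in ("ink_bottle","brass_bell"): print(q,[np.round(at_z(s,r["xy"],0),3) for r in tip_of(q,"top")[:1]])
cv2.imwrite("pics/end.png",np.vstack(a))
E
```

```text
hung1 [ 0.6202 -0.2336  0.1028] rack [-0.001  -0.1265]
hung2 [ 0.6337 -0.1495  0.103 ] rack [-0.0006 -0.0414]
hung3 [ 0.6449 -0.0646  0.1031] rack [-0.0025  0.0442]
hung4 [0.659  0.02   0.1031] rack [-0.0015  0.13  ]
t 22.8 pos [0.4969 0.1287 0.1771] yaw -0.1546 tilt [0.001  0.0001] gap 0.801 gf 0.0 F [-0.1 -0.3  0.4]
ink_bottle [array([0.431, 0.099, 0.   ])]
brass_bell []
```

View pics/end.png

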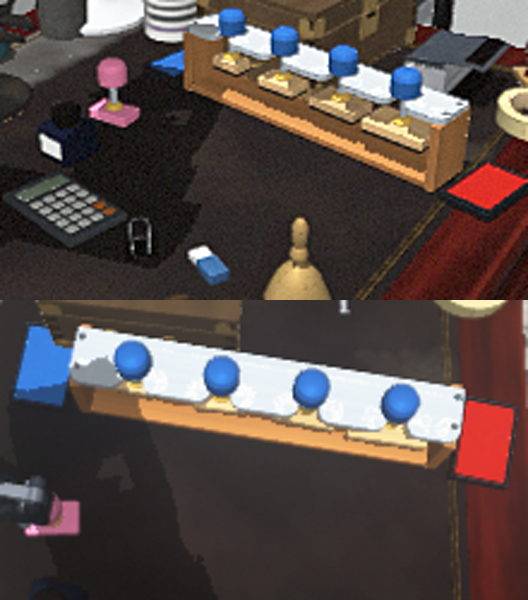

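All four stamps hang in size order, largest at the red pad. The bottle and bell still stand, and the gripper is clear of everything. Handing in.

```bash
python3 -c "
from cell import *
print(hand_in())"
```

```text
the job is handed in; nothing more can be done
None
```

The four stamps hang on the rack in size order, largest at the red pad's end and each within about 3 mm of its slot's centre line; the bottle and bell were left standing, and the job is handed in, though the hand-in returned no verdict.

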